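# Press the red splitting wedge home

## Robot

A 6-joint arm with a two-finger parallel gripper is mounted at the origin on the work surface. World frame = base frame: x ahead of the robot, y to its left, z up, the work surface at z = 0. Lengths are in m, angles in rad, forces in N, time in s.
With the tool pointing down it reaches from about 0.225 to 0.875 m from the base axis. Payload 3.4 kg.
Tool frame: the origin (TCP) lies at the very end of the fingers, on their centre line; the grasp point (between the pads) lies 19 mm behind it; z points along the fingers, y is the direction in which the jaws open and shut (so a half turn about z gives the same grasp; the last joint's range is limited). The gripper opens to 85 mm and grips with 20 to 120 N. Pads are 22 mm wide; open, the fingers measure 114 mm over their backs; the gripper's body (76 mm by 85 mm) begins 54 mm behind the grasp point. The pads swing forward as they close: fully open they stand 13 mm farther back than shut.
Start: joints at [-1.445, 0.276, 1.505, -0, 1.361, -0.121], TCP at [0.14, -0.558, 0.231] pointing down, gripper open.
Joint ranges: [-2.89, 2.89], [-0.75, 2.08], [0.22, 2.7], [-1.18, 4.32], [0.11, 2.71], [-2.7, 2.7]. Speed limits (rad/s): [2.57, 2.57, 3.14, 3.14, 3.14, 3.14].

## Interface

Orientations are given as a unit quaternion [w, x, y, z].
In Python, from rig import manip, viewer, job gives the robot as it stands.
- The arm moves only by the shell command python3 -m crank 'ROWS' [OPENING] [FORCE]. ROWS is JSON, a list of rows, each a list of 6 numbers: the shift along the tool's x, y, z in m, then the turn, a rotation vector about the tool's x, y, z in degrees. In form: [[dx, dy, dz, rx, ry, rz], ...]. A call has 1 to 20 rows; each row is the pose to reach, as a shift and turn from the pose measured when the call began, along the tool's axes at that moment; what a row does not reach only later rows make up. A row lasts 1/8 s, in which the tool goes at most 62.5 mm and 10.7 degrees, less where a joint would pass 70% of its speed; a pose out of reach is approached as far as the arm can. A call with a gripper value outside its range is refused whole. OPENING is the opening, from 0 (shut) to 1 (fully open), set as the call begins (- or left out, the last holds). The fingers move at their own pace and stop on an object; FORCE is the grip in N (left out, the last holds). Time passes only in rows, so rows that repeat a pose let the fingers close. It gives the time, the measured TCP pose, the force and the opening at its end, in the units of the state.
- manip.get_state(): the state, without advancing time (a new reading comes with each control period).
- viewer.get_image(name): name is "scene" or "side" or "wrist"; returns a dict with "frame" (480x640x3 uint8, blue, green, red), "range_z" (480x640 float32, m along the optical axis (not along the pixel's ray), 0 where there is no reading), "intrinsics" (3x3 intrinsics, pixels), "world_from_camera" (4x4, takes a point from camera to world coordinates); the wrist camera has in their place "mount" (4x4, takes a point from camera to tool coordinates, whose origin is the TCP and whose axes are the flange's). Camera axes: x right, y up, looking along -z (the intrinsics and any distortion apply to the point x, -y, -z); pixel columns grow to the right and rows downward; lengths in m; the calibration is good to about 2 mm. A picture is of the moment at which its call begins: read the wrist's pose just before it.
- job.sign_off(): hands the job in, once; it reports no verdict.
The state is a dict: "clock": time; "qpos": joint angles; "qd": joint speeds; "effort": joint torques, N m; "position": TCP position; "ee_rot": TCP orientation; "contact_force": force on the tool from outside, world axes, zero at the start; "moment": the same for the moment, N m; "width": finger opening in m.
Only numpy, scipy, OpenCV 4.12 (cv2) and the standard library are available. Lean on these libraries where they do the work, as an engineer would, in place of code of your own. Each camera call takes 0.05 s, during which the arm holds its last target. There are 200 camera calls.

## Task

The limestone block is being readied for splitting: with the fingertips, press the red-headed wedge gently straight down until its collar sits fully home on its shims, then draw the hand well clear. Do not touch the blue and yellow wedges, do not pull the red one up, and leave the chisel, the stone offcut and the mallet where they are.

Things in the scene. Friction and masses are not known exactly. Their poses are not given: they have to be found in the camera images.
- red_wedge (a joint): how far the RED-headed steel splitting wedge is pushed in, m: 0 is fully out, 0.024 is fully home (collar down on its two shims, a hard stop). It starts between 0.006 and 0.014, that is 10 to 18 mm short of home, slides straight down, moves under a slow push of about 3 N (6 to 8 N is enough to be sure it is home) and stays where it is left.
- red_head (a point): centre of the flat top of the red wedge's painted round head (26 mm across, 12 mm thick). With the wedge home this top is 20 mm above the block's top, that is at 150 mm above the work surface; before, it is higher by 0.024 minus the joint value. z is up. Below the head is a 13 x 12 mm steel shank between two dark shim ears that rise 8 mm above the stone.
- blue_head (a point): centre of the top of the blue wedge's head: same shape and size as the red, also standing 10 to 18 mm short of home. Not to be touched.
- yellow_head (a point): centre of the top of the yellow wedge's head: same shape and size as the red, also standing 10 to 18 mm short of home. Not to be touched.
- block: pale limestone block fixed on the bench, 180 (its x) x 340 (its y) x 130 mm high, origin at the centre of its underside. The three wedges stand in a row along its y axis on the middle line of its top (a dark scored line), 80 mm between neighbours' centres, in any colour order.
- chisel: loose steel chisel lying on top of the block beyond the row, along the block's y axis, 149 mm long, 16 mm thick; origin near mid-length, on its underside, about 61 mm from the row's line.
- offcut: loose limestone offcut 34 x 50 x 26 mm high lying on the block's top on the robot's side, its origin (centre of underside) about 62 mm from the row's line.
- mallet: loose round carver's mallet standing on its dark steel head on the bench to one side of the block (robot's right), 80 mm across, wooden handle up, 168 mm tall; origin at the centre of its underside.

How it is judged:
By the outcome, as a careful person would: the job done as asked, in the order asked, and still so for the second after the job is handed in, with the robot touching nothing.
It also fails if it takes over 32 s, if anything falls off the work surface, if the arm or the gripper's body presses on something with over 40 N, if the wrist force passes 120 N, or if a joint passes its speed limit or range.

## Working session

There is one attempt and no reset: what is moved stays moved. The work goes in short steps, Python scripts to look and compute and a shell command to move; the robot and the scene stay as the last step left them, time stands still between calls to the robot, and variables do not carry over. Pictures are saved under pics/ and viewed, about 8 in all and at most 12, crops included, and the job is handed in when it is done.

```bash
mkdir -p pics; ls; cat > h.py <<'E'
import numpy as np, cv2
from rig import manip, viewer, job
from scipy.spatial.transform import Rotation as R
def pose():
    s=manip.get_state(); q=s["ee_rot"]; T=np.eye(4)
    T[:3,:3]=R.from_quat([q[1],q[2],q[3],q[0]]).as_matrix(); T[:3,3]=s["position"]; return s,T
def grab(n):
    s,T=pose(); im=viewer.get_image(n)
    im["W"]=T@im["mount"] if n=="wrist" else np.array(im["world_from_camera"]); return im
def pts(im,u,v,d):
    K=np.array(im["intrinsics"]); u,v,d=map(np.asarray,(u,v,d))
    c=np.stack([(u-K[0,2])/K[0,0]*d,-(v-K[1,2])/K[1,1]*d,-d,np.ones_like(d,dtype=float)])
    return (im["W"]@c)[:3].T
def ray(im,u,v):
    p=pts(im,[u],[v],[1.])[0]; o=im["W"][:3,3]; return o,(p-o)/np.linalg.norm(p-o)
def onplane(im,u,v,z):
    o,d=ray(im,u,v); return o+d*(z-o[2])/d[2]
def mask(im,c):
    h=cv2.cvtColor(im["frame"],cv2.COLOR_BGR2HSV)
    rg={"red":[((0,130,60),(8,255,255)),((172,130,60),(180,255,255))],"blue":[((100,120,50),(130,255,255))],"yellow":[((20,130,80),(35,255,255))]}[c]
    return sum(cv2.inRange(h,a,b) for a,b in rg)
E
python3 - <<'E'
from h import *
s,T=pose(); print(s["clock"],s["position"],s["ee_rot"],s["width"],s["contact_force"]); print(T.round(3))
ims=[]
for n in ("scene","side"):
    im=grab(n); ims.append(im["frame"]); print(n,np.array(im["W"]).round(3).tolist(),{k for k in im})
    for c in ("red","blue","yellow"):
        m=mask(im,c); k,l,st,ce=cv2.connectedComponentsWithStats(m)
        for i in range(1,k):
            if st[i,4]>25:
                v,u=np.where(l==i); d=im["range_z"][v,u]; ok=d>0
                p=pts(im,u[ok],v[ok],d[ok]); print(c,st[i],ce[i].round(1),np.median(p,0).round(3),p.max(0).round(3))
cv2.imwrite("pics/a.png",ims[0]);cv2.imwrite("pics/b.png",ims[1])
E
```

```text
pics
0.0 [ 0.14040561 -0.55703737  0.23046621] [-8.99735737e-04  9.92397215e-01  1.23072979e-01  1.08190473e-05] 0.08530598631976538 [-0.32122911  0.22184795 -0.14316851]
[[ 0.97   0.244 -0.     0.14 ]
 [ 0.244 -0.97   0.002 -0.557]
 [ 0.    -0.002 -1.     0.23 ]
 [ 0.     0.     0.     1.   ]]
scene [[-0.528, -0.577, 0.623, 1.089], [0.849, -0.358, 0.388, 0.283], [-0.001, 0.734, 0.679, 0.654], [0.0, 0.0, 0.0, 1.0]] {'intrinsics', 'world_from_camera', 'frame', 'W', 'range_z'}
red [400 233  15  14 169] [406.9 239.3] [0.57  0.116 0.162] [0.579 0.127 0.164]
blue [ 453    0   61   62 2779] [482.   27.8] [-1.213 -0.266 -0.064] [-1.191 -0.202  0.029]
blue [362 213  13  13 130] [368.3 218.7] [0.556 0.039 0.161] [0.564 0.048 0.164]
side [[-0.939, 0.203, -0.279, 0.337], [-0.345, -0.565, 0.75, 0.704], [-0.005, 0.8, 0.6, 0.688], [0.0, 0.0, 0.0, 1.0]] {'intrinsics', 'world_from_camera', 'frame', 'W', 'range_z'}
red [303 270  17  17 228] [310.9 278.1] [0.565 0.122 0.161] [0.578 0.131 0.164]
blue [331 243  15  14 173] [337.7 249.6] [0.551 0.044 0.16 ] [0.562 0.052 0.163]
yellow [354 215  15  14 174] [361.2 221.3] [ 0.537 -0.035  0.164] [ 0.549 -0.027  0.168]
```

View pics/a.png

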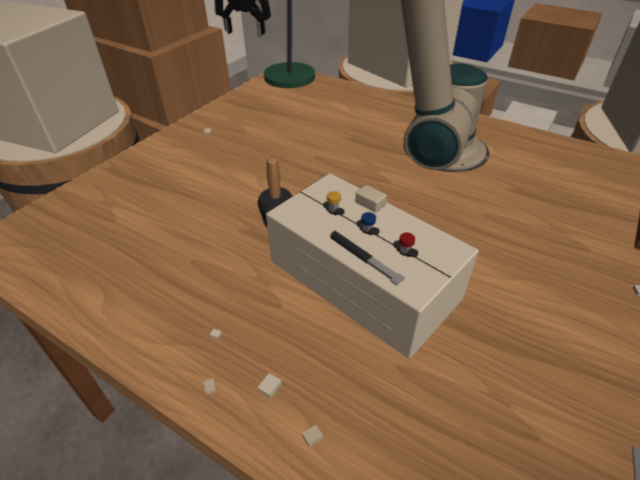

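View pics/b.png

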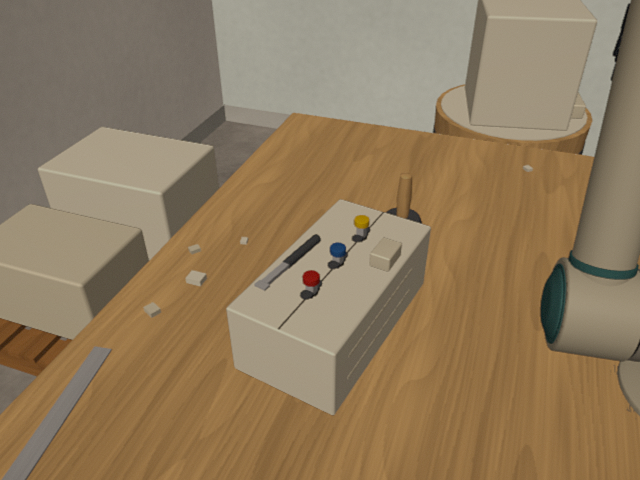

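Scene view (a): red head at (407,240), blue (368,219), yellow (334,198), chisel in front of the row, offcut behind it at (371,198), and mallet at (272,205). Side view (b): red at (311,279), blue (338,250), yellow (361,221). The order from robot left to right is red, blue, yellow. Next I'll work out the approach.

```bash
python3 - <<'E'
from h import *
for n in ("scene","side"):
    im=grab(n)
    for c in ("red","blue","yellow"):
        m=mask(im,c)
        v,u=np.where(m); d=im["range_z"][v,u]; p=pts(im,u,v,d)
        p=p[(d>0)&(p[:,0]>.4)]
        if len(p)<20: continue
        zt=np.percentile(p[:,2],90); t=p[p[:,2]>zt-.003]
        print(n,c,len(t),"z",zt.round(4),"ctr",((t.max(0)+t.min(0))/2).round(4),t.mean(0).round(4),"size",np.ptp(t,axis=0).round(3))
w=grab("wrist"); print(np.array(w["mount"]).round(3).tolist(), np.array(w["intrinsics"]).round(1).tolist())
s,T=pose(); print(s["clock"])
for g in ([.52,.1,.25],[.57,.12,.2]): print(g,(T[:3,:3].T@(np.array(g)-T[:3,3])).round(4))
E
```

```text
scene red 124 z 0.1633 ctr [0.5661 0.1149 0.1626] [0.5669 0.1151 0.1624] size [0.023 0.023 0.004]
scene blue 92 z 0.1624 ctr [0.5524 0.037  0.1614] [0.5532 0.0371 0.1615] size [0.024 0.021 0.004]
side red 156 z 0.1622 ctr [0.5663 0.1179 0.1614] [0.5663 0.1183 0.1613] size [0.022 0.027 0.004]
side blue 121 z 0.1612 ctr [0.552  0.0396 0.1604] [0.5519 0.0404 0.1603] size [0.022 0.025 0.004]
side yellow 112 z 0.1664 ctr [ 0.5375 -0.0393  0.1656] [ 0.5378 -0.0388  0.1656] size [0.023 0.027 0.004]
[[-0.0, 0.954, 0.299, 0.077], [1.0, 0.0, -0.0, -0.0], [-0.001, 0.299, -0.954, -0.141], [0.0, 0.0, 0.0, 1.0]] [[386.3, 0.0, 318.5], [0.0, 386.3, 242.5], [0.0, 0.0, 1.0]]
0.25
[0.52, 0.1, 0.25] [ 0.5286 -0.5447 -0.0186]
[0.57, 0.12, 0.2] [ 0.582  -0.5519  0.0314]
```

Both views agree: red top is near (0.566, 0.117, 0.162), about 12 mm short of home, and the neighbours are about 79 mm apart. I'll shut the fingers and move near it, above everything.

```bash
python3 -m crank '[[0.016,-0.016,-0.005,0,0,0],[0.042,-0.044,-0.012,0,0,0],[0.079,-0.082,-0.019,0,0,0],[0.116,-0.12,-0.019,0,0,0],[0.153,-0.158,-0.019,0,0,0],[0.19,-0.196,-0.019,0,0,0],[0.227,-0.234,-0.019,0,0,0],[0.265,-0.273,-0.019,0,0,0],[0.302,-0.311,-0.019,0,0,0],[0.339,-0.349,-0.019,0,0,0],[0.376,-0.387,-0.019,0,0,0],[0.413,-0.425,-0.019,0,0,0],[0.45,-0.463,-0.019,0,0,0],[0.482,-0.496,-0.019,0,0,0],[0.508,-0.523,-0.019,0,0,0],[0.524,-0.54,-0.019,0,0,0],[0.529,-0.545,-0.019,0,0,0],[0.529,-0.545,-0.019,0,0,0]]' 0 20
cat > w.py <<'E'
from h import *
import sys
im=grab("wrist"); s,T=pose(); print(s["clock"],s["position"].round(4) if hasattr(s["position"],"round") else s["position"],s["contact_force"],s["width"])
m=mask(im,"red"); k,l,st,ce=cv2.connectedComponentsWithStats(m); i=1+np.argmax(st[1:,4]); print(st[i],ce[i])
v,u=np.where(l==i); d=im["range_z"][v,u]; p=pts(im,u,v,d); p=p[d>0]
zt=np.percentile(p[:,2],80); t=p[p[:,2]>zt-.003]; c=(t.max(0)+t.min(0))/2
print("z",zt.round(4),np.median(t,0).round(4),"ctr",c.round(4),"size",np.ptp(t,axis=0).round(4))
o,dr=ray(im,*ce[i]); print("ray",o.round(4).tolist(),dr.round(4).tolist(),onplane(im,*ce[i],.162).round(4))
print("to head (tool)",(T[:3,:3].T@(np.array([c[0],c[1],zt])-T[:3,3])).round(4)); print(T.round(4)[:3,:3])
cv2.imwrite(sys.argv[1],im["frame"])
E
python3 w.py pics/w1.png
```

```text
clock: 2.5
position: [0.5194, 0.1005, 0.2505]
ee_rot: [-0.0, 0.992, 0.124, -0.0]
contact_force: [0.1, 0.2, -0.0]
width: 0.0004
2.55 [0.5194 0.1    0.2505] [-0.58599125  0.04866767 -0.36706964] 0.00013881870769289528
[ 291  151   43   43 1411] [312.05244507 172.45216159]
z 0.1619 [0.5652 0.1161 0.1613] ctr [0.5649 0.1161 0.1612] size [0.0246 0.025  0.0044]
ray [0.5943, 0.1195, 0.3917] [-0.1248, -0.0145, -0.9921] [0.5654 0.1162 0.162 ]
to head (tool) [ 0.0481 -0.0044  0.0886]
[[ 9.697e-01  2.444e-01 -7.000e-04]
 [ 2.444e-01 -9.697e-01  3.000e-04]
 [-6.000e-04 -4.000e-04 -1.000e+00]]
```

View pics/w1.png

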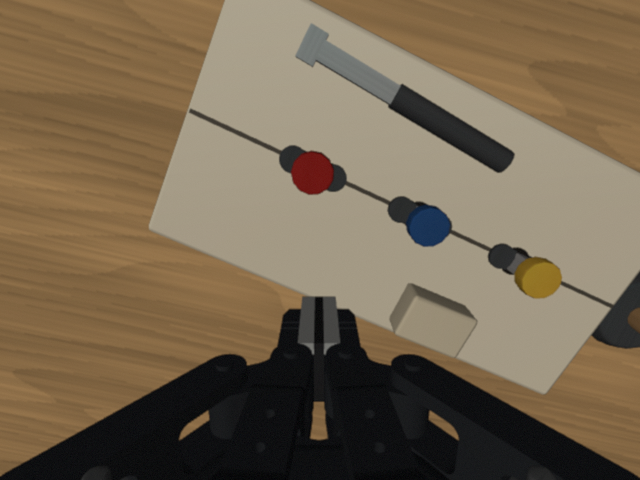

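Wrist view w1: red head at (312,172), blue (429,226), yellow (538,278), and shut fingertips at (319,300). The third measurement is (0.565, 0.116, 0.162), which agrees with the others. Moving over the head.

```bash
python3 -m crank '[[0.012,-0.001,0.005,0,0,0],[0.03,-0.003,0.025,0,0,0],[0.044,-0.004,0.05,0,0,0],[0.048,-0.005,0.065,0,0,0],[0.048,-0.005,0.07,0,0,0],[0.048,-0.005,0.07,0,0,0]]'; python3 w.py pics/w2.png
```

```text
clock: 3.3
position: [0.5643, 0.1163, 0.1806]
ee_rot: [-0.0, 0.992, 0.123, -0.001]
contact_force: [-0.6, -0.2, 1.1]
width: -0.0003
3.35 [0.5646 0.1164 0.1811] [-0.52706175 -0.14388554  0.10212027] 0.0002401167551083819
[ 293  264   54   45 1486] [318.33109017 285.96635262]
z 0.1617 [0.5698 0.1179 0.1612] ctr [0.5672 0.1161 0.1746] size [0.0202 0.025  0.0316]
ray [0.6392, 0.1353, 0.3218] [-0.3927, -0.0985, -0.9144] [0.5706 0.1181 0.162 ]
to head (tool) [0.0024 0.0009 0.0194]
[[ 9.697e-01  2.441e-01  1.000e-04]
 [ 2.441e-01 -9.697e-01  3.000e-04]
 [ 1.000e-04 -3.000e-04 -1.000e+00]]
```

View pics/w2.png

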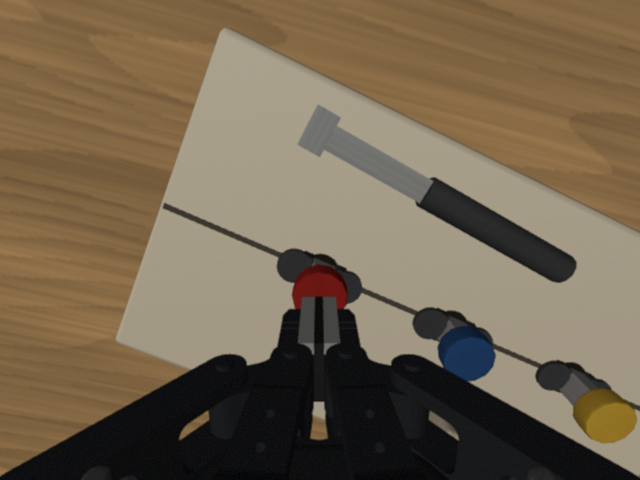

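w2: red head spans columns 293–347 (centre 320) and the tips are at 319, so it is centred within about 1 mm. Descending slowly.

```bash
python3 -m crank '[[0.0005,0,0.004,0,0,0],[0.001,0,0.009,0,0,0],[0.001,0,0.013,0,0,0],[0.001,0,0.015,0,0,0],[0.001,0,0.0165,0,0,0],[0.001,0,0.018,0,0,0],[0.001,0,0.019,0,0,0],[0.001,0,0.02,0,0,0],[0.001,0,0.021,0,0,0],[0.001,0,0.022,0,0,0],[0.001,0,0.023,0,0,0]]'
```

```text
clock: 4.72
position: [0.5657, 0.1167, 0.1581]
ee_rot: [-0.0, 0.992, 0.123, 0.0]
contact_force: [-0.0, -0.2, 1.7]
width: -0.0001
```

```bash
python3 -m crank '[[0,0,0.001,0,0,0],[0,0,0.002,0,0,0],[0,0,0.003,0,0,0],[0,0,0.004,0,0,0],[0,0,0.005,0,0,0],[0,0,0.006,0,0,0],[0,0,0.007,0,0,0]]'
```

```text
clock: 5.6
position: [0.5657, 0.1167, 0.1511]
ee_rot: [-0.0, 0.992, 0.123, 0.0]
contact_force: [-0.6, 0.1, 2.6]
width: 0.0003
```

Moving under 2–3 N. Now the last millimetres in half-millimetre steps.

```bash
python3 -m crank '[[0,0,0.0005,0,0,0],[0,0,0.001,0,0,0]]'; python3 -m crank '[[0,0,0.0005,0,0,0]]';  python3 -m crank '[[0,0,0.0005,0,0,0]]'
```

```text
clock: 5.85
position: [0.5657, 0.1167, 0.15]
ee_rot: [-0.0, 0.992, 0.123, 0.0]
contact_force: [-1.4, -0.4, 5.4]
width: 0.0003
clock: 5.98
position: [0.5657, 0.1167, 0.15]
ee_rot: [-0.0, 0.992, 0.123, 0.0]
contact_force: [-1.1, -0.9, 7.6]
width: 0.0
clock: 6.1
position: [0.5657, 0.1167, 0.1501]
ee_rot: [-0.0, 0.992, 0.123, 0.0]
contact_force: [-2.0, 0.5, 4.8]
width: 0.0
```

Hard stop reached at z = 0.150, with force rising. One slightly firmer push to be sure.

```bash
python3 -m crank '[[0,0,0.0005,0,0,0],[0,0,0.001,0,0,0],[0,0,0.001,0,0,0]]'
```

```text
clock: 6.48
position: [0.5657, 0.1167, 0.15]
ee_rot: [-0.0, 0.992, 0.123, 0.001]
contact_force: [-1.9, -0.0, 7.5]
width: 0.0003
```

Position held at 7.5 N, so it's home. Retreating straight up, then back.

```bash
python3 -m crank '[[0,0,-0.003,0,0,0],[0,0,-0.012,0,0,0],[0,0,-0.03,0,0,0],[0,0,-0.06,0,0,0],[0,0,-0.09,0,0,0],[-0.02,0,-0.12,0,0,0],[-0.05,0,-0.14,0,0,0],[-0.08,0,-0.15,0,0,0],[-0.1,0,-0.15,0,0,0],[-0.1,0,-0.15,0,0,0],[-0.1,0,-0.15,0,0,0]]'; python3 w.py pics/w3.png; python3 - <<'E'
from h import *
for n in ("scene","side","wrist"):
    im=grab(n)
    for c in ("red","blue","yellow"):
        v,u=np.where(mask(im,c)); d=im["range_z"][v,u]; p=pts(im,u,v,d); p=p[(d>0)&(p[:,0]>.4)&(p[:,2]<.2)&(p[:,2]>.12)]
        if len(p)<20: continue
        zt=np.percentile(p[:,2],90); t=p[p[:,2]>zt-.003]
        print(n,c,len(t),"z",zt.round(4),((t.max(0)+t.min(0))/2).round(4))
    if n=="scene": cv2.imwrite("pics/s3.png",im["frame"])
E
```

```text
clock: 7.85
position: [0.4692, 0.0923, 0.2994]
ee_rot: [-0.0, 0.992, 0.123, 0.001]
contact_force: [-0.6, -0.1, -0.5]
width: -0.0001
7.9 [0.4694 0.0923 0.2993] [ 0.47304993 -0.24633131 -0.82263383] -0.0003392106678060789
[ 301   72   36   37 1037] [318.88717454  90.243973  ]
z 0.1492 [0.5647 0.116  0.1486] ctr [0.5645 0.116  0.1488] size [0.0242 0.0252 0.0045]
ray [0.5438, 0.1112, 0.4408] [0.0714, 0.0165, -0.9973] [0.5637 0.1158 0.162 ]
to head (tool) [0.0979 0.0004 0.1502]
[[ 9.697e-01  2.442e-01  1.200e-03]
 [ 2.442e-01 -9.697e-01  5.000e-04]
 [ 1.300e-03 -2.000e-04 -1.000e+00]]
scene red 119 z 0.1507 [0.5658 0.1147 0.1498]
scene blue 91 z 0.1627 [0.5526 0.0371 0.1618]
side red 158 z 0.1495 [0.5661 0.1174 0.1488]
side blue 117 z 0.1615 [0.5515 0.0405 0.1607]
side yellow 110 z 0.1665 [ 0.5383 -0.0388  0.1657]
wrist red 1030 z 0.1496 [0.5646 0.1159 0.1489]
wrist blue 988 z 0.1615 [0.5501 0.0374 0.1606]
wrist yellow 966 z 0.1665 [ 0.5356 -0.041   0.1655]
```

View pics/s3.png

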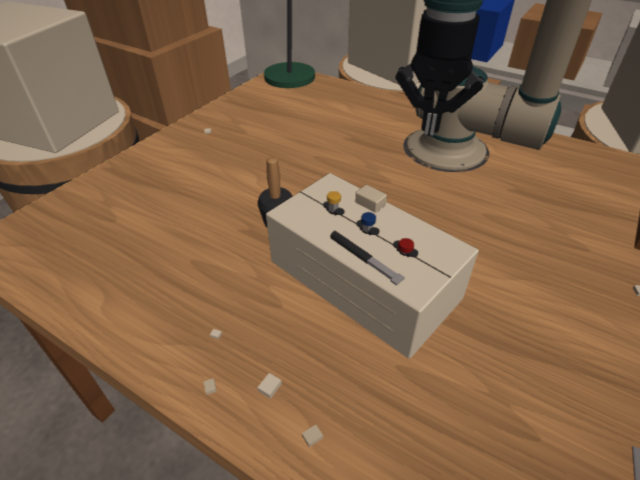

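s3 shows red lowered at (407,246), with blue, yellow, chisel, offcut and mallet where they were and the hand well clear. Red top now measures 0.1495–0.1507 (home is 0.150), and blue and yellow are unchanged.

```bash
python3 -c "
from rig import job; print(job.sign_off())"
```

```text
the job is handed in; nothing more can be done
None
```

The red wedge is home on its shims, and the job was handed in after about 8 s of the 32 s allowed.

- **Push:** I pressed it straight down with the shut fingertips. It slid under about 2–3 N, then stopped hard with the tips at z = 0.150 m and held there at 7.5 N. I then lifted the hand straight up and drew it back, to about 15 cm above the head and 10 cm to the side.
- **Red wedge check:** All three cameras now put the red top at 0.149–0.151 m, against 0.150 m for home. Before the push it was at about 0.162 m.
- **Everything else:** Blue (0.162 m) and yellow (0.1665 m) measured the same before and after. The chisel, offcut and mallet look unmoved in the last picture, judged by eye only.
- **Disagreements:** The cameras differed by 2–4 mm sideways and about 1 mm in height, roughly the stated calibration error. The close-up wrist reading of the head was off because the fingers hid part of it, so I did not use it. No check failed.

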